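# Brace the square jar in the rack and twist off its cap

## Task

Take the yellow divider board from its grey stand and stand it on edge in the blue rack, in the slot right beside the amber jar with pegs holding both its ends, so that the jar is boxed in and cannot turn. Let go of the board, then turn the tight white cap anticlockwise only until its lugs come free, and lift it off, leaving the jar standing in the rack. Finish while still holding the cap level and still just above the open jar, clear of it; leave the can, tub and bottle alone.

Things in the scene. Friction and masses are not known exactly. Their poses are not given: they have to be found in the camera images.
- rack: Fixed blue rack, origin at the centre of its underside, z up. Base 240 (x) x 150 (y) x 10 mm; things stand on it at z = 10 mm. Fence (50 mm above the base) along x, inner face at y = -62 mm. Round-ended 8 mm pegs, tops 65 mm above the table, at x = -96 and +96 mm, y = 0.5, 19.5, 38.5, 57.5 mm form three 11 mm slots along x at y = 10, 29, 48 mm.
- slot (a point): Middle of the slot beside the jar, on the rack's base (rack x = 0, y = 10, z = 10 mm): the divider's origin belongs here (within 15 mm along the slot, so pegs hold both ends), x along the rack's x, either way round. The jar fills the bay beside it from rack x = -90 to -18 mm; the bay is empty at x = 0 to 85 mm, so a hand holding the board at rack x = +20 mm clears the jar.
- stand: Fixed grey parking stand, base 200 (x) x 70 (y) x 10 mm, origin at the centre of its underside. Four 8 mm pegs at x = +-80, y = +-9.5 mm, tops 40 mm above the table, keep the divider on edge along x. Nothing stands near the middle of the board.
- divider: Loose yellow plastic board, 230 mm long (x), 8 mm thick (y), 80 mm tall (z), 130 g; origin at the middle of its lower edge, z up. It starts on edge on the stand's base, its top 90 mm above the table. Grasp it across its thickness by its top edge, near the middle.
- jar: Loose amber glass jar, 0.33 to 0.55 kg. Square body 64 x 64 x 70 mm tall, round neck (41 mm), mouth 104 mm above its foot. Origin: centre of its foot; z up, x and y square to its sides. A white mark on the shoulder points along its +x, roughly the rack's +x. It stands at about rack x = -54, y = -28 mm, 2 mm from the fence; the divider will stand 2 mm from its other side.
- cap: Loose white round cap, 61 mm across, 19 mm tall, 35 g; origin at the centre of its open underside, z up. Closed, its underside is 89.5 mm above the jar's foot (cap 99 to 118 mm above the table). Three lugs grip under thread pieces on the neck, a sprung seal (20 N) presses up: it turns with 0.1 to 0.4 N m and cannot be pulled off. The red pointer on top is its +x.
- cap_mark (a point): Outer tip of the cap's red pointer, 28.5 mm from its axis, 19 mm above its underside. Pointer's angle from the jar's +x, anticlockwise seen from above: -9 to 11 degrees at the start; the lugs are free from about 37 degrees (the seal pushes the cap up 2 mm, torque vanishes), an end stop comes at about 68. Aim for 50, then lift straight up.
- tomato_can: Bystander: red food can, 72 mm across, 105 mm tall; origin at the centre of its foot. Leave it alone.
- paste_tub: Bystander: green tub with yellow cap, 76 mm across, 85 mm tall; origin at the centre of its foot. Leave it alone.
- soy_bottle: Bystander: dark bottle with red cap, 56 mm across, 130 mm tall; origin at the centre of its foot. Leave it alone.
Things that resemble listed ones, but are neither listed nor needed, are in the scene too. Several things have the shape of the divider; the one meant has the colours described above.

How it is judged:
By the outcome, as a careful person would: the job done as asked, in the order asked, and still so for the second after the job is handed in, while the arm keeps its last pose, push and grip.
It also fails if it takes over 64 s, if anything falls off the work surface, if the arm or the gripper's body presses on something with over 40 N, if the wrist force passes 120 N, or if a joint passes its speed limit or range.

## Robot

A 7-joint arm with a two-finger parallel gripper is mounted at the origin on the work surface. World frame = base frame: x ahead of the robot, y to its left, z up, the work surface at z = 0. Lengths are in m, angles in rad, forces in N, time in s.
With the tool pointing down it reaches from about 0.4 to 0.85 m from the base axis. Payload 10.4 kg.
Tool frame: the origin (TCP) lies on the centre line of the jaws, within the pads' length; the fingertips stand 22 mm ahead of it and the grasp point (between the pads) lies 3 mm ahead of it; x points along the fingers, y is the direction in which the jaws open and shut, and the axes are right-handed (so a half turn about x gives the same grasp; the last joint's range is limited). The gripper opens to 87 mm and grips with 3 to 60 N. Pads are 19 mm wide; open, the fingers measure 117 mm over their backs; the gripper's body (75 mm by 190 mm) begins 51 mm behind the grasp point.
Start: joints at [1.291, 0.332, -0.065, 1.46, 0.022, 1.35, -0.088], TCP at [0.159, -0.605, 0.245] pointing down, gripper open.
Joint ranges: [-2.6, 2.6], [-0.5, 2.12], [-1.47, 1.34], [0.16, 2.42], [-1.27, 4.41], [0.06, 2.06], [-2.6, 2.6]. Speed limits (rad/s): [2.22, 2.22, 2.79, 2.79, 3.14, 3.14, 3.14].

## Interface

Orientations are given as a unit quaternion [x, y, z, w].
In Python, from bench import * gives the robot as it stands.
- The arm moves only by the tool arm_command, never from a script. Its argument "targets" is one flat list of numbers, 7 for each row, row after row: the turn, a rotation vector about the tool's x, y, z in units of 45 degrees (1.0 is 45 degrees), then the shift along the tool's x, y, z in units of 25 mm (1.0 is 25 mm), then the opening, from 0 (shut) to 1 (fully open). In form: [wx, wy, wz, tx, ty, tz, fingers, wx, wy, wz, tx, ty, tz, fingers, ...]. A call has 1 to 12 rows; each row shifts and turns the pose as measured when the row begins, along the tool's axes as they then stand; what a row does not reach is not made up. A row lasts 1/12 s, in which the tool goes at most 41.7 mm and 7.16 degrees, less where a joint would pass 70% of its speed; a pose out of reach is approached as far as the arm can. A call with a number of a shift or a turn outside -1 to 1 is refused whole. A call with a gripper value outside its range is refused whole. The fingers move at their own pace and stop on an object; "newtons" is the grip in N (left out, the last holds). Time passes only in rows, so rows that do not move let the fingers close. It gives the time, the measured TCP pose, the force and the opening at its end, in the units of the state.
- read_state(): the state, without advancing time (a new reading comes with each control period).
- camera(name): name is "side" or "top"; returns the picture (384x512x3 uint8, red, green, blue); there is no depth.
- calibration(name): a dict with "camera_matrix" (3x3 intrinsics, pixels), "R" (3x3) and "t" (3): a world point X has camera coordinates R X + t. Camera axes: x right, y down, z forward; pixel columns grow to the right and rows downward; lengths in m; the calibration is good to about 2 mm. A picture is of the moment at which its call begins. calibration takes no time and is no camera call.
- close_job(): hands the job in, once; it reports no verdict.
The state is a dict: "time": time; "joint_positions": joint angles; "joint_vel": joint speeds; "joint_torque": joint torques, N m; "ee_pos": TCP position; "eef_rot": TCP orientation; "ft_force": force on the tool from outside, world axes, zero at the start; "torque": the same for the moment, N m; "width": finger opening in m.
Only numpy, scipy, OpenCV 4.12 (cv2) and the standard library are available. Lean on these libraries where they do the work, as an engineer would, in place of code of your own. Each camera call takes 0.05 s, during which the arm holds its last target.

## Working session

There is one attempt and no reset: what is moved stays moved. The work goes in short steps, Python scripts to look and compute and a tool call to move; the robot and the scene stay as the last step left them, time stands still between calls to the robot, and variables do not carry over. Pictures are saved under pics/ and viewed, and the job is handed in when it is done.

Besides the shell and the picture viewer there is one more tool, called after ">>>" as a command line: name --argument value ..., lists and objects as JSON in quotes. arm_command: Moves the arm, as the interface text tells. Shifts and turns lie within -1 to 1; 1 stands for 25 mm of shift or 45 degrees of turn. Its arguments: {"type":"object","properties":{"targets":{"type":"array","items":{"type":"number","minimum":-1,"maximum":1}},"newtons":{"type":"number"}},"required":["targets"]}

```bash
mkdir -p pics; ls; python3 - <<'E'
from bench import *
import cv2
s=read_state();print(s)
for n in("top","side"):
    cv2.imwrite(f"pics/{n}0.png",camera(n)[:,:,::-1]); print(n,calibration(n))
E
```

```text
pics
{'time': 0.0, 'joint_positions': array([ 1.29139968,  0.33285044, -0.06468571,  1.46096335,  0.02162983,
        1.34991531, -0.08849867]), 'joint_vel': array([ 0.00060311,  0.00117625, -0.00070158, -0.00277711,  0.00054561,
       -0.00047965,  0.00112127]), 'joint_torque': array([-9.59768840e-05, -6.23255539e+01,  2.45708681e-02, -3.89898849e+01,
       -6.14446308e-02,  3.97674751e-02,  1.61381568e-04]), 'ee_pos': array([ 0.15862273, -0.60415315,  0.24375677]), 'eef_rot': array([-0.70118413, -0.09104667,  0.70138619, -0.09004851]), 'ft_force': array([ 0.46188329, -1.24238384, -0.07665362]), 'torque': array([ 0.00652742, -0.02416282, -0.01919374]), 'width': 0.08691269075165381}
top {'camera_matrix': array([[463.50138946,   0.        , 253.70198658],
       [  0.        , 463.50138946, 187.53444261],
       [  0.        ,   0.        ,   1.        ]]), 'R': array([[-0.01670558, -0.99917638,  0.03697947],
       [-0.99625454,  0.01349573, -0.0854093 ],
       [ 0.08483989, -0.03826777, -0.99565946]]), 't': array([0.0556869 , 0.50211524, 1.03597349])}
side {'camera_matrix': array([[449.75245197,   0.        , 256.33669244],
       [  0.        , 449.75245197, 184.5023783 ],
       [  0.        ,   0.        ,   1.        ]]), 'R': array([[-0.982341  , -0.1865494 ,  0.01433433],
       [-0.1433203 ,  0.70102408, -0.69858753],
       [ 0.12027237, -0.68830557, -0.71538101]]), 't': array([0.50340695, 0.09596582, 1.17446216])}
```

View pics/top0.png

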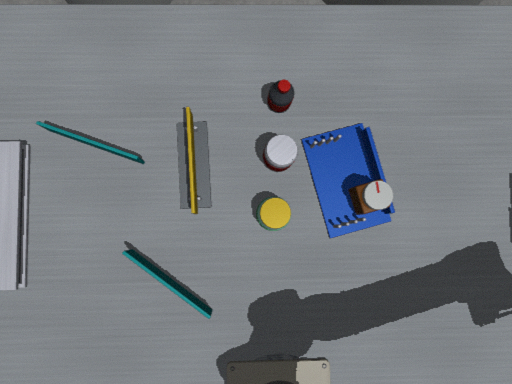

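View pics/side0.png

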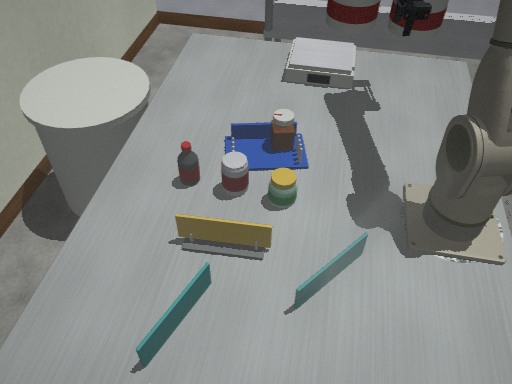

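```bash
cat > h.py <<'E'
import numpy as np, cv2
from bench import *
def ray(n,u,v):
    c=calibration(n);d=np.linalg.inv(c["camera_matrix"])@[u,v,1];R=c["R"];return -R.T@c["t"],R.T@d
def atz(n,u,v,z):
    o,d=ray(n,u,v);return o+d*(z-o[2])/d[2]
def proj(n,X):
    c=calibration(n);p=(c["R"]@np.atleast_2d(X).T).T+c["t"];p=(c["camera_matrix"]@p.T).T;return p[:,:2]/p[:,2:]
def crop(img,u0,v0,u1,v1,s,name):
    cv2.imwrite(name,cv2.resize(img[v0:v1,u0:u1],None,fx=s,fy=s,interpolation=cv2.INTER_CUBIC))
E
python3 - <<'E'
from h import *
t=cv2.imread("pics/top0.png");s=cv2.imread("pics/side0.png")
crop(t,295,115,400,245,4.5,"pics/rack_t.png")
crop(t,170,95,230,225,4.5,"pics/stand_t.png")
crop(s,165,95,325,265,3.5,"pics/s_z.png")
E
```

```text
(no output)
```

View pics/rack_t.png

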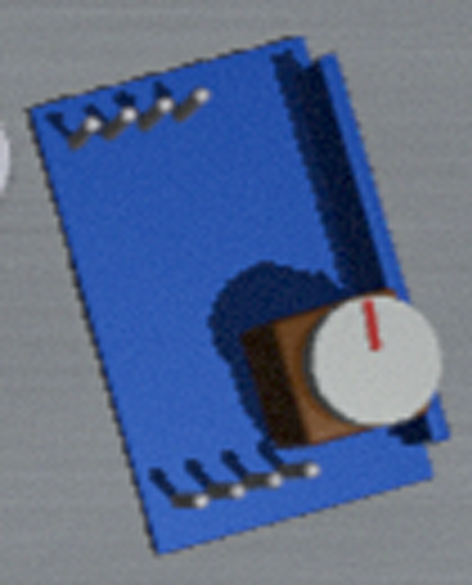

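View pics/stand_t.png

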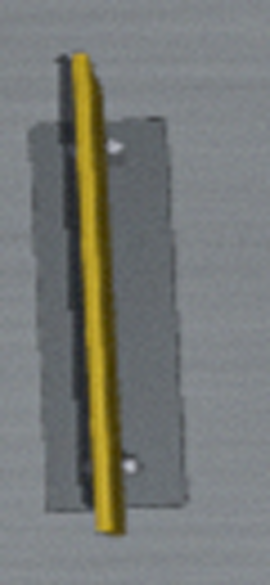

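View pics/s_z.png

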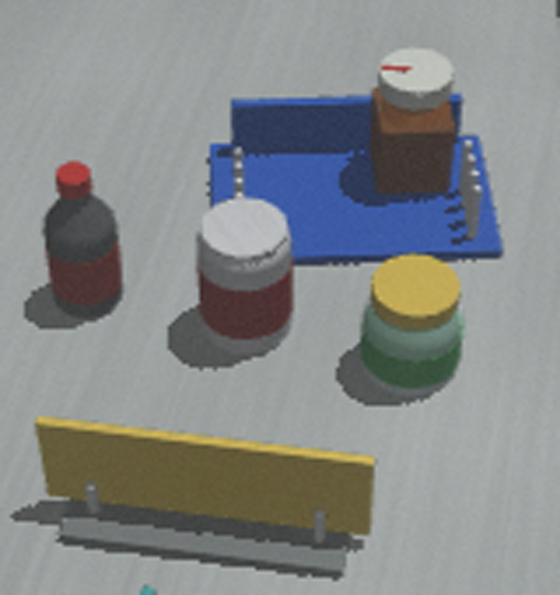

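```bash
cat > fit.py <<'E'
from h import *
from scipy.optimize import least_squares
def T(pts,u0,v0,s): return (np.array(pts,float)+.5)/s-.5+[u0,v0]
def fit(obs,x0):
    # obs: list (cam, model Nx3, pix Nx2); pose x,y,yaw
    def pts(p,M):
        c,s=np.cos(p[2]),np.sin(p[2]);M=np.array(M);return np.c_[p[0]+c*M[:,0]-s*M[:,1],p[1]+s*M[:,0]+c*M[:,1],M[:,2]]
    def f(p): return np.concatenate([(proj(n,pts(p,M))-P).ravel() for n,M,P in obs])
    r=least_squares(f,x0,loss='soft_l1');return r.x,f(r.x).reshape(-1,2)
E
python3 - <<'E'
from fit import *
np.set_printoptions(precision=4,suppress=True)
ys=[.0575,.0385,.0195,.0005]
Mt=[[.12,-.075,.01],[.12,.075,.01],[-.12,.075,.01]]+[[.096,y,.065] for y in ys]+[[-.096,y,.065] for y in ys]
Pt=T([(300,37),(30,107),(157,553),(92,124),(130,115),(165,104),(203,96),(201,501),(238,490),(276,480),(313,469)],295,115,4.5)
Ms=[[-.12,.075,.01],[-.12,-.075,.01],[.12,-.075,.01]]+[[-.096,y,.065] for y in ys[::-1]]+[[.096,y,.065] for y in ys[::-1]]
Ps=T([(501,248),(478,137),(210,147),(468,146),(472,158),(475,172),(476,188),(238,152),(239,167),(240,181),(241,196)],165,95,3.5)
for o in ([("top",Mt,Pt)],[("side",Ms,Ps)],[("top",Mt,Pt),("side",Ms,Ps)]):
    p,r=fit(o,[.45,-.2,.2]);print("rack",p,np.degrees(p[2]),r.round(1).tolist())
Bt=[[.115,.004,.09],[.115,-.004,.09],[-.115,-.004,.09],[-.115,.004,.09]]
Bp=T([(74,55),(89,55),(126,532),(96,532)],170,95,4.5)
Bs=[[.115,.004,.09],[-.115,.004,.09],[-.115,.004,.01],[.115,.004,.01]]
Bq=T([(37,420),(375,460),(370,533),(47,495)],165,95,3.5)
for o in ([("top",Bt,Bp)],[("side",Bs,Bq)],[("top",Bt,Bp),("side",Bs,Bq)]):
    p,r=fit(o,[.5,.2,.05]);print("board",p,np.degrees(p[2]),r.round(1).tolist())
# cap center
for n,(u,v),a in (("top",(376,360),(295,115,4.5)),("side",(415,71),(165,95,3.5))):
    q=T([(u,v)],*a)[0];print("cap",atz(n,*q,.118))
q1=atz("top",*T([(369,301)],295,115,4.5)[0],.118);q2=atz("top",*T([(376,350)],295,115,4.5)[0],.118);print(np.degrees(np.arctan2(*(q1-q2)[[1,0]])))
E
```

```text
rack [ 0.5196 -0.1673  0.253 ] 14.494565875761637 [[0.8, -0.7], [-0.3, 0.1], [0.2, 0.7], [-0.0, -0.1], [-0.3, -0.3], [0.1, -0.0], [-0.2, -0.5], [0.0, 0.1], [0.1, 0.2], [-0.1, 0.1], [-0.1, 0.2]]
rack [ 0.5173 -0.1645  0.2606] 14.930276980848804 [[0.9, 1.0], [0.1, -0.3], [-0.4, -0.4], [0.1, -0.8], [-0.1, -0.1], [-0.0, 0.2], [0.6, 0.0], [-0.2, -0.2], [-0.2, -0.2], [-0.3, 0.2], [-0.3, 0.3]]
rack [ 0.5188 -0.1669  0.2531] 14.503135303385111 [[0.6, -0.3], [-0.4, 0.5], [-0.0, 1.1], [-0.2, 0.3], [-0.5, 0.1], [-0.1, 0.3], [-0.4, -0.1], [-0.2, 0.5], [-0.1, 0.6], [-0.3, 0.5], [-0.3, 0.6], [0.4, 0.6], [-0.1, -0.7], [-0.5, -1.2], [-0.3, -1.3], [-0.6, -0.5], [-0.5, -0.2], [0.1, -0.4], [-0.5, -0.9], [-0.6, -1.0], [-0.7, -0.6], [-0.8, -0.5]]
board [0.5591 0.1833 0.0565] 3.239425616473178 [[-0.2, -0.3], [0.2, -0.5], [-1.3, 0.3], [1.6, 0.5]]
board [0.5582 0.1824 0.0507] 2.9041011670037316 [[-0.5, 0.2], [-0.0, 0.1], [0.1, -0.0], [0.4, -0.3]]
board [0.5586 0.1829 0.055 ] 3.149196202258232 [[0.0, -0.1], [0.4, -0.3], [-1.2, 0.5], [1.6, 0.8], [-0.8, 0.5], [-0.2, 0.0], [-0.0, -0.1], [0.1, 0.0]]
cap [ 0.4763 -0.2077  0.118 ]
cap [ 0.475  -0.2067  0.118 ]
5.932220184997427
```

```bash
cat > st.py <<'E'
from h import *
from scipy.spatial.transform import Rotation as Ro
np.set_printoptions(precision=4,suppress=True)
def st():
    s=read_state();R=Ro.from_quat(s["eef_rot"]).as_matrix()
    print("t",s["time"],"pos",s["ee_pos"],"w",round(s["width"],4),"F",s["ft_force"],"M",s["torque"],"j",s["joint_positions"])
    print("x",R[:,0],"y",R[:,1],"jawyaw",np.degrees(np.arctan2(R[1,1],R[0,1])))
    return s,R
def togo(tgt,jawyaw):
    s,R=st();d=R.T@(np.array(tgt)-s["ee_pos"])
    a=np.radians(jawyaw);Y=np.array([np.cos(a),np.sin(a),0]);X=np.array([0,0,-1.]);G=np.c_[X,Y,np.cross(X,Y)]
    rv=Ro.from_matrix(R.T@G).as_rotvec()
    print("turn units",rv/np.radians(45),"shift units",d/.025)
E
python3 - <<'E'
from st import *
st();togo([.579,.184,.3],93.2);togo([.579,.184,.3],-86.8)
print(atz("top",284,87,.13),atz("top",283,150,.105),atz("top",275,213,.085))
E
```

```text
t 0.1 pos [ 0.1587 -0.6042  0.2438] w 0.0871 F [ 0.6404 -0.2158  0.0599] M [-0.0082 -0.0441 -0.0295] j [ 1.2914  0.3328 -0.0647  1.4608  0.0216  1.3499 -0.0885]
x [-0.0004  0.0012 -1.    ] y [ 0.254  -0.9672 -0.0012] jawyaw -75.2838016837624
t 0.1 pos [ 0.1587 -0.6042  0.2438] w 0.0871 F [ 0.6404 -0.2158  0.0599] M [-0.0082 -0.0441 -0.0295] j [ 1.2914  0.3328 -0.0647  1.4608  0.0216  1.3499 -0.0885]
x [-0.0004  0.0012 -1.    ] y [ 0.254  -0.9672 -0.0012] jawyaw -75.2838016837624
turn units [-3.7441 -0.0023  0.0004] shift units [ -2.2157 -26.2259 -24.2709]
t 0.1 pos [ 0.1587 -0.6042  0.2438] w 0.0871 F [ 0.6404 -0.2158  0.0599] M [-0.0082 -0.0441 -0.0295] j [ 1.2914  0.3328 -0.0647  1.4608  0.0216  1.3499 -0.0885]
x [-0.0004  0.0012 -1.    ] y [ 0.254  -0.9672 -0.0012] jawyaw -75.2838016837624
turn units [0.2559 0.0003 0.0016] shift units [ -2.2157 -26.2259 -24.2709]
[ 0.7031 -0.0145  0.13  ] [ 0.5745 -0.012   0.105 ] [0.4423 0.006  0.085 ]
```

>>> arm_command --targets '[0.02,0,0,-0.2,-0.6,-1,1,0.02,0,0,-0.2,-0.6,-1,1,0.02,0,0,-0.2,-0.6,-1,1,0.02,0,0,-0.2,-0.6,-1,1,0.02,0,0,-0.2,-0.6,-1,1,0.02,0,0,-0.2,-0.6,-1,1,0.02,0,0,-0.2,-0.8,-1,1,0.02,0,0,-0.2,-0.8,-1,1,0.02,0,0,-0.2,-1,-1,1,0.02,0,0,-0.2,-1,-1,1,0.02,0,0,0,-1,-1,1,0.02,0,0,0,-1,-1,1]' --newtons 20

```text
time: 1.1
ee_pos: [0.4214, -0.3212, 0.29]
eef_rot: [-0.704, -0.018, 0.71, -0.013]
ft_force: [1.3, -0.7, -0.4]
width: 0.0869
```

```bash
python3 -c "
from st import *
togo([.579,.184,.25],-86.8)"
```

```text
t 1.1 pos [ 0.4214 -0.3212  0.29  ] w 0.0869 F [ 1.2874 -0.7358 -0.4393] M [ 0.027  -0.0682  0.0272] j [ 0.8533  0.1271 -0.3146  1.619   0.0381  1.4134 -0.9933]
x [-0.0091  0.0073 -0.9999] y [ 0.0428 -0.9991 -0.0077] jawyaw -87.54431193571709
turn units [-0.0165  0.0112  0.0099] shift units [  1.6897 -19.9059  -7.1803]
```

>>> arm_command --targets '[0,0,0,0,-1,-0.4,1,0,0,0,0,-1,-0.4,1,0,0,0,0,-1,-0.4,1,0,0,0,0,-1,-0.4,1,0,0,0,0,-1,-0.4,1,0,0,0,0,-1,-0.4,1,0,0,0,0,-1,-0.4,1,0,0,0,0,-1,-0.4,1,0,0,0,0,-1,-0.4,1,0,0,0,0,-1,-0.4,1,0,0,0,0,-1,-0.4,1,0,0,0,0,-1,-0.4,1]'

```text
time: 2.1
ee_pos: [0.5316, 0.0027, 0.2884]
eef_rot: [-0.702, -0.019, 0.712, -0.013]
ft_force: [-0.3, 1.0, 0.5]
width: 0.0869
```

```bash
python3 -c "
from st import *
togo([.579,.184,.25],-86.8)"
```

```text
t 2.1 pos [0.5316 0.0027 0.2884] w 0.0869 F [-0.2511  1.023   0.5279] M [ 0.0338  0.0096 -0.0022] j [ 0.4572  0.1621 -0.6033  1.6028  0.0819  1.418  -1.6788]
x [-0.0138  0.0089 -0.9999] y [ 0.0455 -0.9989 -0.0095] jawyaw -87.39181024738727
turn units [-0.0131  0.017   0.0122] shift units [ 1.5733 -7.1445 -2.2444]
```

>>> arm_command --targets '[0,0.005,0.005,0.2,-1,-0.3,1,0,0.005,0.005,0.2,-1,-0.3,1,0,0.005,0,0.2,-1,-0.3,1,0,0,0,0.2,-1,-0.3,1,0,0,0,0.2,-1,-0.3,1,0,0,0,0,-1,-0.3,1,0,0,0,0,-0.5,-0.2,1,0,0,0,0,0,0,1,0,0,0,0,0,0,1]'

```text
time: 2.85
ee_pos: [0.5732, 0.1819, 0.2589]
eef_rot: [-0.704, -0.02, 0.709, -0.017]
ft_force: [-0.3, -0.4, 0.7]
width: 0.087
```

```bash
python3 -c "
from st import *
togo([.579,.184,.25],-86.8)"
```

```text
t 2.85 pos [0.5732 0.1819 0.2589] w 0.087 F [-0.3154 -0.4064  0.7367] M [-0.0373  0.0242  0.0102] j [ 0.1595  0.3543 -0.6894  1.4716  0.2194  1.4009 -2.0553]
x [-0.0072  0.0033 -1.    ] y [ 0.0528 -0.9986 -0.0036] jawyaw -86.97264600375085
turn units [-0.0038  0.0089  0.0046] shift units [ 0.3534 -0.07   -0.2379]
```

>>> arm_command --targets '[0,0.01,0.005,0.9,0,-0.12,0.6,0,0,0,1,0,-0.12,0.6,0,0,0,1,0,0,0.6,0,0,0,1,0,0,0.6,0,0,0,1,0,0,0.6,0,0,0,0.8,0,0,0.6,0,0,0,0.4,0,0,0.6,0,0,0,0,0,0,0.6,0,0,0,0,0,0,0.6]'

```text
time: 3.6
ee_pos: [0.5809, 0.169, 0.1019]
eef_rot: [0.708, 0.012, -0.705, 0.017]
ft_force: [0.0, -0.1, 0.4]
width: 0.0526
```

```bash
python3 -c "
from st import *
togo([.579,.184,.081],-86.8)
cv2.imwrite('pics/t1.png',camera('top')[:,:,::-1]);i=camera('side')[:,:,::-1];cv2.imwrite('pics/s1.png',i)
crop(i,150,120,350,280,3.5,'pics/s1z.png')"
```

```text
t 3.6 pos [0.5809 0.169  0.1019] w 0.0526 F [ 0.0204 -0.1402  0.4327] M [ 0.0925  0.0136 -0.0207] j [ 0.1419  0.4836 -0.6411  1.6516  0.3235  1.1117 -2.1189]
x [ 0.0043 -0.0059 -1.    ] y [ 0.0409 -0.9991  0.0061] jawyaw -87.65660259165102
turn units [-0.019  -0.0051 -0.0078] shift units [ 0.8341 -0.6075  0.0531]
```

View pics/s1z.png

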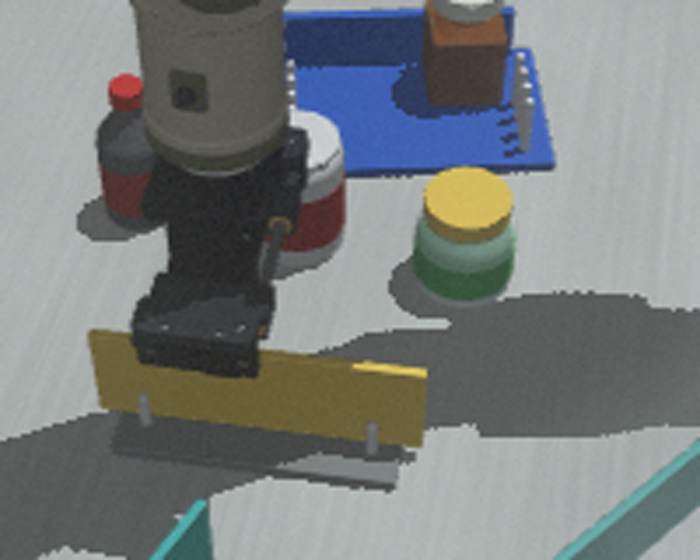

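>>> arm_command --targets '[-0.02,-0.005,-0.008,0,-0.3,0,0.6,0,0,0,0,-0.3,0,0.6,0,0,0,0,0,0,0.6]'

```text
time: 3.95
ee_pos: [0.5823, 0.1863, 0.1064]
eef_rot: [0.709, 0.021, -0.705, 0.019]
ft_force: [0.1, 0.8, 0.5]
width: 0.0522
```

```bash
python3 -c "
from st import *
togo([.579,.184,.081],-86.8)"
```

```text
t 3.95 pos [0.5823 0.1863 0.1064] w 0.0522 F [0.0666 0.8286 0.5313] M [0.0571 0.0278 0.0036] j [ 0.1231  0.4912 -0.6501  1.6337  0.3233  1.1195 -2.1238]
x [ 0.0062  0.0027 -1.    ] y [ 0.0576 -0.9983 -0.0023] jawyaw -86.69725323480849
turn units [ 0.0023 -0.0081  0.0029] shift units [1.0141 0.0862 0.1434]
```

>>> arm_command --targets '[0,-0.008,0,0.3,0.08,0.1,0.6,0,0,0,0.3,0,0,0.6,0,0,0,0.3,0,0,0.6,0,0,0,0.1,0,0,0.6,0,0,0,0,0,0,0.6]'

```text
time: 4.37
ee_pos: [0.58, 0.1855, 0.0797]
eef_rot: [0.707, 0.022, -0.706, 0.02]
ft_force: [-0.2, 1.0, 0.1]
width: 0.0519
```

```bash
python3 -c "
from st import *
togo([.579,.184,.081],-86.8)"
```

```text
t 4.3667 pos [0.58   0.1855 0.0797] w 0.0519 F [-0.1986  1.0236  0.0766] M [0.0501 0.0473 0.035 ] j [ 0.1161  0.5198 -0.6396  1.6565  0.3408  1.0776 -2.134 ]
x [ 0.0009  0.0029 -1.    ] y [ 0.0596 -0.9982 -0.0028] jawyaw -86.5805615670143
turn units [ 0.0049 -0.0014  0.0036] shift units [-0.0509  0.058   0.0419]
```

>>> arm_command --targets '[0,0,0.003,0,0.04,0,0,0,0,0,0,0,0,0,0,0,0,0,0,0,0,0,0,0,0,0,0,0,0,0,0,0,0,0,0,0,0,0,0,0,0,0,0,0,0,0,0,0,0]' --newtons 30

```text
time: 4.95
ee_pos: [0.5802, 0.184, 0.0797]
eef_rot: [0.707, 0.021, -0.707, 0.021]
ft_force: [-0.1, 0.4, 0.1]
width: 0.0136
```

```bash
python3 -c "
from st import *
togo([.579,.184,.23],-86.8)"
```

```text
t 4.95 pos [0.5802 0.184  0.0797] w 0.0136 F [-0.1159  0.4329  0.1133] M [-0.0095 -0.0154  0.0418] j [ 0.1163  0.5196 -0.6383  1.6565  0.3426  1.079  -2.1343]
x [ 0.0008  0.0001 -1.    ] y [ 0.059  -0.9983 -0.    ] jawyaw -86.62028255734364
turn units [ 0.004  -0.0011  0.0001] shift units [-6.0135 -0.0047  0.0421]
```

>>> arm_command --targets '[0,0,0,0,0,0,0,0,0,0,0,0,0,0,0,0,0,0,0,0,0]'

```text
time: 5.2
ee_pos: [0.5801, 0.1853, 0.0798]
eef_rot: [0.707, 0.022, -0.706, 0.02]
ft_force: [0.6, 1.2, -1.5]
width: 0.0083
```

>>> arm_command --targets '[0,0,0,-0.2,0,0,0,0,0,0,-0.3,0,0,0,0,0,0,-0.4,0,0,0,0,0,0,-0.5,0,0,0,0,0,0,-0.6,0,0,0,0,0,0,-0.6,0,0,0,0,0,0,-0.6,0,0,0,0,0,0,-0.6,0,0,0,0,0,0,-0.6,0,0,0,0,0,0,-0.6,0,0,0,0,0,0,-0.6,0,0,0,0,0,0,-0.4,0,0,0]'

```text
time: 6.2
ee_pos: [0.579, 0.1822, 0.2471]
eef_rot: [0.708, 0.02, -0.706, 0.022]
ft_force: [0.3, -0.9, -0.9]
width: 0.0076
```

```bash
python3 -c "
from st import *
togo([.536,-.152,.235],-75.5)"
```

```text
t 6.2 pos [0.579  0.1822 0.2471] w 0.0076 F [ 0.3062 -0.8733 -0.9491] M [ 0.0631 -0.0273 -0.023 ] j [ 0.1539  0.3673 -0.6873  1.4812  0.2382  1.3752 -2.0579]
x [ 0.0033 -0.0025 -1.    ] y [ 0.0595 -0.9982  0.0027] jawyaw -86.59098249194328
turn units [-0.2465 -0.0036 -0.0038] shift units [ 0.5119 13.2388  2.5143]
```

>>> arm_command --targets '[0,0,0,0,0.4,0.1,0,0,0,0,0,0.7,0.2,0,0,0,0,0,1,0.2,0,0,0,0,0,1,0.2,0,0,0,0,0,1,0.2,0,0,0,0,0,1,0.2,0,0,0,0,0,1,0.2,0,0,0,0,0,1,0.2,0,0,0,0,0,1,0.2,0,0,0,0,0,1,0.2,0,0,0,0,0,1,0.2,0,0,0,0,0,0.8,0.2,0]'

```text
time: 7.2
ee_pos: [0.5307, -0.109, 0.2495]
eef_rot: [0.708, 0.021, -0.705, 0.024]
ft_force: [-0.7, -1.9, -1.7]
width: 0.0079
```

```bash
python3 -c "
from st import *
togo([.536,-.152,.235],-75.5)"
```

```text
t 7.2 pos [ 0.5307 -0.109   0.2495] w 0.0079 F [-0.6719 -1.948  -1.6805] M [ 0.0004  0.0036 -0.0017] j [ 0.6046  0.1851 -0.5478  1.6555  0.1024  1.3246 -1.4666]
x [ 0.004  -0.0035 -1.    ] y [ 0.0644 -0.9979  0.0038] jawyaw -86.30778710287441
turn units [-0.2402 -0.0043 -0.0052] shift units [ 0.5883  1.727  -0.0999]
```

>>> arm_command --targets '[-0.08,-0.002,-0.003,0,0.5,0,0,-0.08,-0.002,-0.002,0,0.3,0,0,-0.08,0,0,0,0,0,0,0,0,0,0,0,0,0,0,0,0,0,0,0,0]'

```text
time: 7.62
ee_pos: [0.5264, -0.1418, 0.2478]
eef_rot: [-0.7, -0.086, 0.704, -0.087]
ft_force: [-0.2, -0.2, -1.4]
width: 0.0079
```

```bash
python3 -c "
from st import *
togo([.536,-.152,.235],-75.5)
cv2.imwrite('pics/t2.png',camera('top')[:,:,::-1]);i=camera('side')[:,:,::-1];cv2.imwrite('pics/s2.png',i)
crop(i,170,20,350,180,3.5,'pics/s2z.png')"
```

```text
t 7.6167 pos [ 0.5264 -0.1418  0.2478] w 0.0079 F [-0.2049 -0.2318 -1.3949] M [ 0.0285 -0.0247  0.0458] j [ 0.6547  0.1999 -0.542   1.643   0.1096  1.3324 -1.2305]
x [-0.0047 -0.0033 -1.    ] y [ 0.2427 -0.9701  0.0021] jawyaw -75.95283726151263
turn units [-0.0101  0.0069 -0.0026] shift units [ 0.5116  0.4877 -0.2762]
```

View pics/s2z.png

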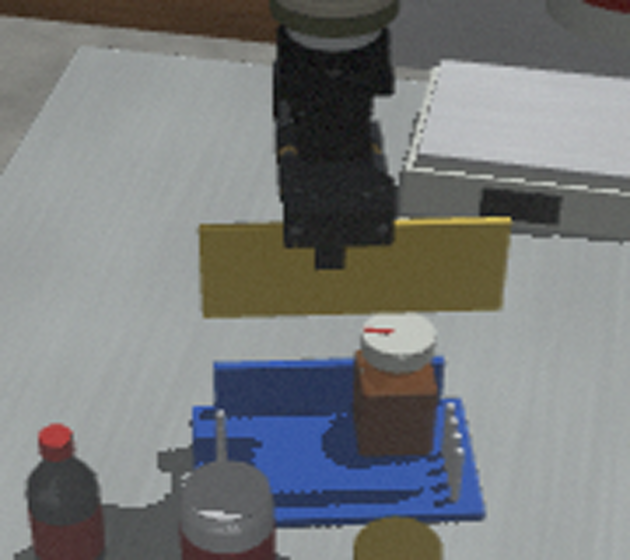

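View pics/t2.png

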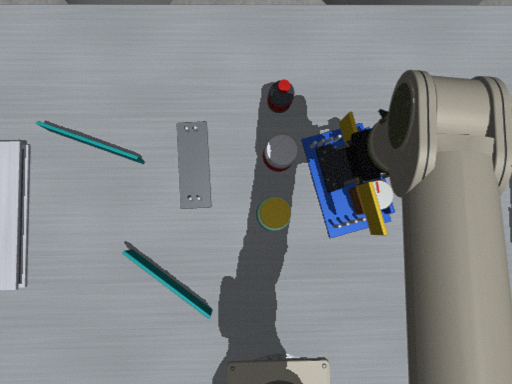

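```bash
python3 - <<'E'
from h import *
crop(cv2.imread('pics/t2.png'),300,100,400,245,4,'pics/t2z.png')
crop(cv2.imread('pics/s2.png'),220,75,325,115,7,'pics/s2zz.png')
E
```

```text
(no output)
```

View pics/t2z.png

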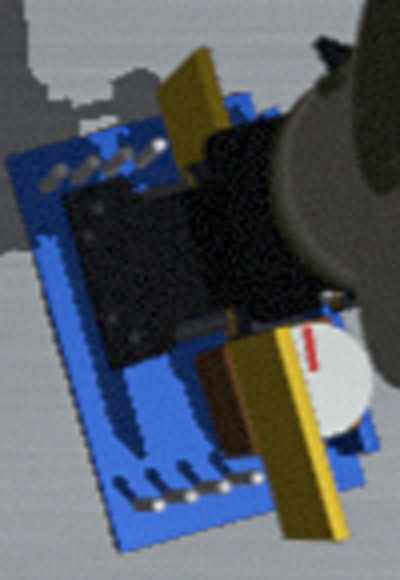

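View pics/s2zz.png

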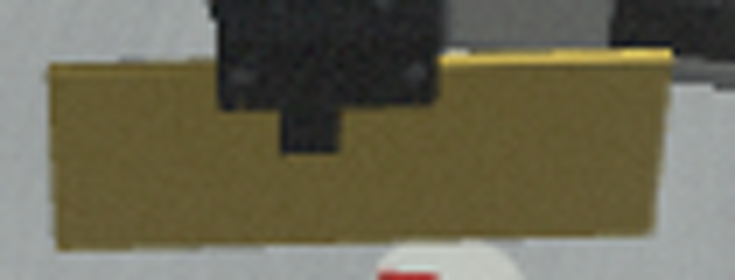

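```bash
python3 - <<'E'
from fit import *
np.set_printoptions(precision=4,suppress=True)
zb=.2478-.0698;h=.115;zt=zb+.08
tM=[[h,.004,zt],[h,.004,zb],[-h,.004,zt],[-h,-.004,zt],[-h,.004,zb]]
tP=T([(203,48),(160,92),(332,541),(348,538),(285,537)],300,100,4)
sM=[[h,.004,zt],[-h,.004,zt],[-h,.004,zb],[h,.004,zb]]
sP=T([(50,68),(668,66),(652,235),(58,249)],220,75,7)
a=np.radians(-75.95+90)
tcp=np.array([.5264,-.1418])
print("pred",tcp-.0216*np.array([np.cos(a),np.sin(a)]))
for o in ([("top",tM,tP)],[("side",sM,sP)],[("top",tM,tP),("side",sM,sP)]):
    p,r=fit(o,[.5,-.15,.24])
    R=np.array([[np.cos(a),np.sin(a)],[-np.sin(a),np.cos(a)]])
    print(p,np.degrees(p[2]),"tcp in board frame",R@(tcp-p[:2]),r.round(1).tolist())
E
```

```text
pred [ 0.5054 -0.147 ]
[ 0.5076 -0.1481  0.2261] 12.953027387562784 tcp in board frame [0.0197 0.0016] [[-0.6, -0.6], [0.3, -1.5], [0.4, 0.5], [0.7, 0.2], [-0.9, 0.8]]
[ 0.5054 -0.148   0.2348] 13.450342265749056 tcp in board frame [0.0219 0.0009] [[-0.4, 0.1], [1.1, -0.9], [0.1, 0.5], [-0.5, -0.1]]
[ 0.507  -0.1481  0.2275] 13.034955216438247 tcp in board frame [0.0204 0.0014] [[-0.7, -0.2], [0.2, -1.1], [0.5, 0.9], [0.8, 0.5], [-0.8, 1.1], [-1.0, -0.2], [0.5, -0.8], [-0.5, 0.6], [-1.1, -0.4]]
```

>>> arm_command --targets '[-0.02,0.005,0,0,0.3,-0.2,0,-0.01,0,0,0,0,-0.1,0,0,0,0,0,0,0,0,0,0,0,0,0,0,0]'

```text
time: 8.05
ee_pos: [0.5369, -0.1458, 0.248]
eef_rot: [-0.701, -0.095, 0.701, -0.096]
ft_force: [-0.3, -0.2, -0.9]
width: 0.0079
```

```bash
python3 -c "
from st import *
togo([.5358,-.1495,.148],-74.5)"
```

```text
t 8.05 pos [ 0.5369 -0.1458  0.248 ] w 0.0079 F [-0.2602 -0.1838 -0.895 ] M [ 0.0456 -0.0541  0.0223] j [ 0.6514  0.2225 -0.5416  1.6182  0.1194  1.3332 -1.2071]
x [ 0.0001 -0.0021 -1.    ] y [ 0.2678 -0.9635  0.0021] jawyaw -74.46800244298532
turn units [ 0.0007  0.0005 -0.0026] shift units [4.0009 0.1205 0.0804]
```

>>> arm_command --targets '[0,0,-0.003,0.3,0.15,0,0,0,0,0,0.5,0,0,0,0,0,0,0.5,0,0,0,0,0,0,0.5,0,0,0,0,0,0,0.3,0,0,0,0,0,0,0.1,0,0,0,0,0,0,0,0,0,0,0,0,0,0,0,0,0]'

```text
time: 8.72
ee_pos: [0.5371, -0.149, 0.1855]
eef_rot: [-0.7, -0.096, 0.702, -0.095]
ft_force: [0.3, -0.2, -0.6]
width: 0.0077
```

```bash
python3 -c "
from st import *
togo([.5358,-.1495,.148],-74.5)"
```

```text
t 8.7167 pos [ 0.5371 -0.149   0.1855] w 0.0077 F [ 0.3052 -0.1794 -0.6442] M [-0.0252 -0.0316 -0.0396] j [ 0.648   0.2739 -0.5349  1.6949  0.146   1.2167 -1.2214]
x [-0.0033  0.0019 -1.    ] y [ 0.2679 -0.9634 -0.0027] jawyaw -74.45822571714885
turn units [0.0009 0.0034 0.0034] shift units [1.4983 0.0106 0.0511]
```

>>> arm_command --targets '[0,0.003,0.003,0.4,0,0.05,0,0,0,0,0.4,0,0,0,0,0,0,0.4,0,0,0,0,0,0,0.2,0,0,0,0,0,0,0,0,0,0,0,0,0,0,0,0,0,0,0,0,0,0,0,0]'

```text
time: 9.3
ee_pos: [0.5361, -0.1494, 0.1475]
eef_rot: [0.701, 0.095, -0.7, 0.096]
ft_force: [-0.7, 0.1, -0.4]
width: 0.0076
```

```bash
python3 -c "
from st import *
togo([.5358,-.1495,.148],-74.5)
i=camera('top')[:,:,::-1];cv2.imwrite('pics/t3.png',i);crop(i,300,100,400,245,4,'pics/t3z.png')
i=camera('side')[:,:,::-1];cv2.imwrite('pics/s3.png',i)
crop(i,215,85,320,185,7,'pics/s3z.png')"
```

```text
t 9.3 pos [ 0.5361 -0.1494  0.1475] w 0.0076 F [-0.6887  0.0833 -0.395 ] M [ 0.0038 -0.0137 -0.0387] j [ 0.6426  0.3048 -0.5297  1.7432  0.1681  1.1374 -1.2373]
x [ 0.0012 -0.0004 -1.    ] y [ 0.2679 -0.9634  0.0007] jawyaw -74.45828791913165
turn units [ 0.0009 -0.0014 -0.0009] shift units [-0.0218  0.0018  0.0136]
```

View pics/t3z.png

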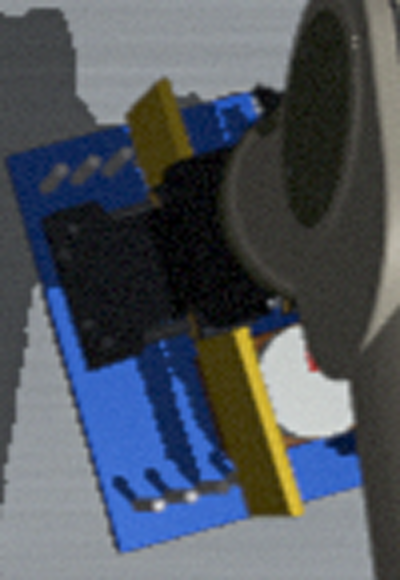

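View pics/s3z.png

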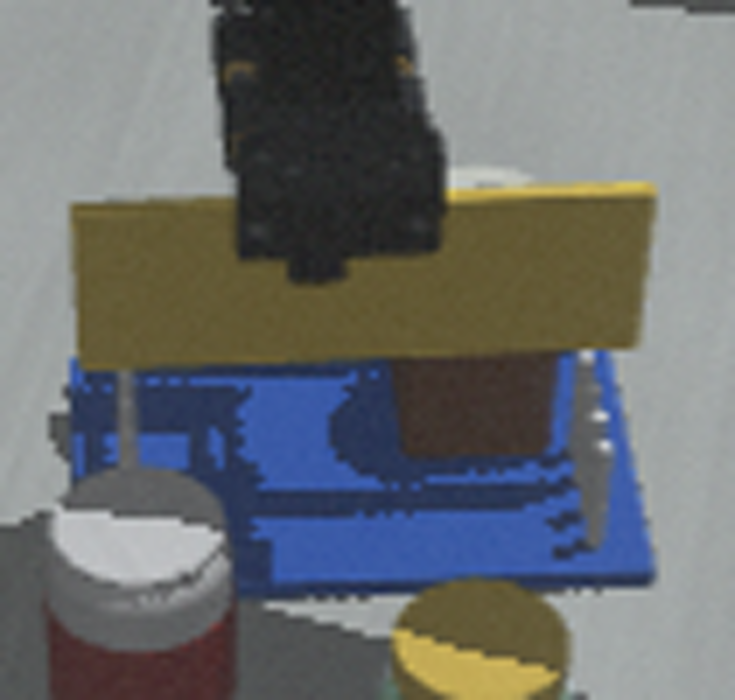

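```bash
python3 - <<'E'
from fit import *
np.set_printoptions(precision=4,suppress=True)
zb=.1475-.0698;h=.115;zt=zb+.08
tM=[[h,.004,zt],[h,.004,zb],[-h,.004,zt],[-h,-.004,zt],[-h,.004,zb]]
tP=T([(163,79),(128,128),(288,516),(302,515),(247,513)],300,100,4)
sM=[[h,.004,zt],[-h,.004,zt],[-h,.004,zb],[h,.004,zb]]
sP=T([(72,206),(653,197),(638,348),(80,370)],215,85,7)
for n,o,rk in (("top",[("top",tM,tP)],(.5196,-.1673,14.49)),("side",[("side",sM,sP)],(.5173,-.1645,14.93))):
    p,r=fit(o,[.5,-.15,.24])
    b=np.radians(rk[2]);R=np.array([[np.cos(b),np.sin(b)],[-np.sin(b),np.cos(b)]])
    print(n,p,np.degrees(p[2]),"board in rack frame",R@(p[:2]-rk[:2]),r.round(1).tolist())
E
```

```text
top [ 0.5173 -0.1554  0.2486] 14.245735900051777 board in rack frame [0.0007 0.0121] [[-0.5, -0.3], [0.1, -4.1], [0.2, 0.7], [0.5, -0.1], [-0.4, 1.3]]
side [ 0.5157 -0.1562  0.2517] 14.419375951622502 board in rack frame [0.0006 0.0084] [[-0.3, 0.3], [0.7, -0.7], [0.1, 0.4], [-0.4, -0.3]]
```

>>> arm_command --targets '[0,0,0,0.3,0,0,0,0,0,0,0.3,0,0,0,0,0,0,0.2,0,0,0,0,0,0,0.1,0,0,0,0,0,0,0,0,0,0,0,0,0,0,0,0,0]'

```text
time: 9.9
ee_pos: [0.5378, -0.1518, 0.1241]
eef_rot: [0.703, 0.093, -0.699, 0.096]
ft_force: [1.1, -0.9, -0.2]
width: 0.0077
```

```bash
python3 -c "
from st import *
togo([.536,-.1494,.081],-74.45)"
```

```text
t 9.9 pos [ 0.5378 -0.1518  0.1241] w 0.0077 F [ 1.1318 -0.8501 -0.2095] M [-0.3827 -0.2711 -0.1643] j [ 0.6371  0.3309 -0.5229  1.7648  0.1872  1.0883 -1.2507]
x [ 0.0059 -0.0036 -1.    ] y [ 0.2655 -0.9641  0.005 ] jawyaw -74.60348977828613
turn units [-0.0034 -0.0061 -0.0064] shift units [ 1.7227 -0.1199  0.0509]
```

>>> arm_command --targets '[-0.003,-0.006,-0.006,0.1,-0.1,0.05,0,0,0,0,0,0,0,0,0,0,0,0,0,0,0]'

```text
time: 10.15
ee_pos: [0.5374, -0.1516, 0.1226]
eef_rot: [0.702, 0.094, -0.7, 0.096]
ft_force: [2.6, -2.4, -3.6]
width: 0.0073
```

```bash
python3 -c "
from st import *
togo([.536,-.1494,.081],-74.45)
i=camera('top')[:,:,::-1];cv2.imwrite('pics/t4.png',i);crop(i,300,100,400,245,4,'pics/t4z.png')
i=camera('side')[:,:,::-1];cv2.imwrite('pics/s4.png',i)
crop(i,215,85,320,185,7,'pics/s4z.png')"
```

```text
t 10.15 pos [ 0.5374 -0.1516  0.1226] w 0.0073 F [ 2.5762 -2.3717 -3.5896] M [-0.6674 -0.4456 -0.2442] j [ 0.6368  0.3333 -0.5227  1.7653  0.1878  1.0881 -1.2505]
x [ 0.0037 -0.0026 -1.    ] y [ 0.2662 -0.9639  0.0035] jawyaw -74.56323733496242
turn units [-0.0025 -0.0037 -0.0045] shift units [ 1.6639 -0.1069  0.0331]
```

View pics/t4z.png

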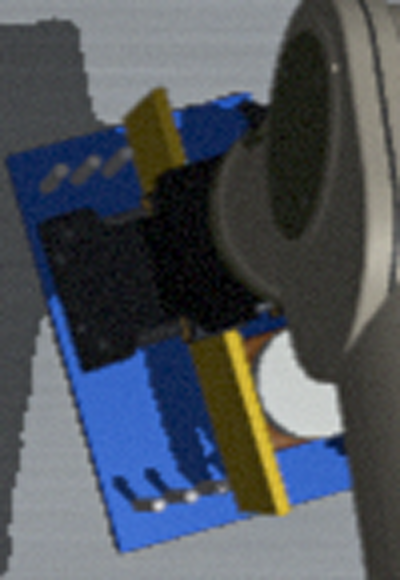

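View pics/s4z.png

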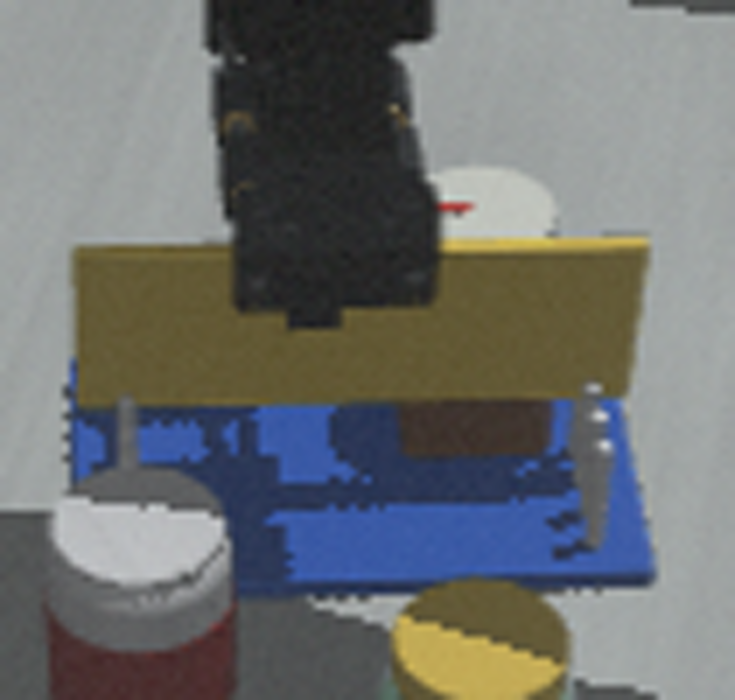

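>>> arm_command --targets '[0,0,0,0.1,0.06,0,0,0,0,0,0.2,0,0,0,0,0,0,0.2,0,0,0,0,0,0,0,0,0,0,0,0,0,0,0,0,0]'

```text
time: 10.67
ee_pos: [0.5374, -0.1521, 0.1086]
eef_rot: [0.701, 0.095, -0.7, 0.096]
ft_force: [2.0, -2.6, 0.6]
width: 0.0078
```

```bash
python3 -c "
from st import *
togo([.538,-.1525,.081],-74.45)"
```

```text
t 10.6667 pos [ 0.5374 -0.1521  0.1086] w 0.0078 F [ 1.9852 -2.5652  0.584 ] M [-0.6508 -0.4882 -0.2253] j [ 0.6335  0.3508 -0.519   1.7761  0.1975  1.0635 -1.2555]
x [ 0.0025 -0.0014 -1.    ] y [ 0.2673 -0.9636  0.002 ] jawyaw -74.49644547810061
turn units [-0.001  -0.0026 -0.0026] shift units [ 1.1054  0.0218 -0.0175]
```

>>> arm_command --targets '[0,-0.003,-0.003,0.2,0.06,0,0,0,0,0,0.2,0.02,0,0,0,0,0,0.2,0,0,0,0,0,0,0.1,0,0,0,0,0,0,0,0,0,0,0,0,0,0,0,0,0]'

```text
time: 11.17
ee_pos: [0.5373, -0.1528, 0.0884]
eef_rot: [-0.7, -0.097, 0.701, -0.095]
ft_force: [0.5, -1.3, -0.7]
width: 0.0075
```

```bash
python3 -c "
from st import *
togo([.538,-.1525,.081],-74.45)"
```

```text
t 11.1667 pos [ 0.5373 -0.1528  0.0884] w 0.0075 F [ 0.4774 -1.3324 -0.733 ] M [-0.3008 -0.2377 -0.1312] j [ 0.6284  0.38   -0.5127  1.7868  0.2114  1.0329 -1.2622]
x [-0.0027  0.0022 -1.    ] y [ 0.2685 -0.9633 -0.0028] jawyaw -74.42244743443678
turn units [0.0006 0.0026 0.0036] shift units [ 0.2966 -0.0048 -0.0297]
```

>>> arm_command --targets '[0,0.003,0.003,0.15,0.02,0,0,0,0,0,0.15,0,0,0,0,0,0,0.1,0,0,0,0,0,0,0,0,0,0]'

```text
time: 11.5
ee_pos: [0.5383, -0.1525, 0.0797]
eef_rot: [0.701, 0.096, -0.7, 0.096]
ft_force: [-0.8, -0.4, -0.8]
width: 0.0075
```

```bash
python3 -c "
from st import *
togo([.538,-.1525,.081],-74.45)"
```

```text
t 11.5 pos [ 0.5383 -0.1525  0.0797] w 0.0075 F [-0.8111 -0.4037 -0.76  ] M [-0.064   0.2575 -0.1656] j [ 0.6247  0.3896 -0.5102  1.7953  0.2201  1.0114 -1.269 ]
x [ 0.0018  0.0002 -1.    ] y [ 0.2693 -0.9631  0.0003] jawyaw -74.37888095670434
turn units [ 0.0016 -0.0023 -0.0004] shift units [-0.0534 -0.0047  0.0115]
```

>>> arm_command --targets '[0,0,0,0.05,0,0,0,0,0,0,0.03,0,0,0]'

```text
time: 11.67
ee_pos: [0.5384, -0.1525, 0.0795]
eef_rot: [0.701, 0.096, -0.7, 0.096]
ft_force: [-4.9, 0.8, 9.4]
width: 0.0078
```

>>> arm_command --targets '[0,0,0,0,0,0,0.15,0,0,0,0,0,0,0.3,0,0,0,0,0,0,0.3,0,0,0,0,0,0,0.3,0,0,0,0,0,0,0.3]'

```text
time: 12.08
ee_pos: [0.5381, -0.152, 0.0789]
eef_rot: [0.701, 0.096, -0.7, 0.097]
ft_force: [-0.3, 0.8, -1.3]
width: 0.0245
```

```bash
python3 -c "
from st import *
togo([.538,-.1525,.081],-74.45)
i=camera('side')[:,:,::-1];cv2.imwrite('pics/s5.png',i)
crop(i,215,85,320,185,7,'pics/s5z.png')"
```

```text
t 12.0833 pos [ 0.5381 -0.152   0.0789] w 0.0245 F [-0.3106  0.7964 -1.331 ] M [-0.0177  0.0574  0.049 ] j [ 0.6232  0.3902 -0.51    1.7964  0.2217  1.0106 -1.2702]
x [ 0.0011 -0.0007 -1.    ] y [ 0.2704 -0.9627  0.001 ] jawyaw -74.30915722117064
turn units [ 0.0031 -0.0011 -0.0013] shift units [-0.0843  0.0174  0.0075]
```

View pics/s5z.png

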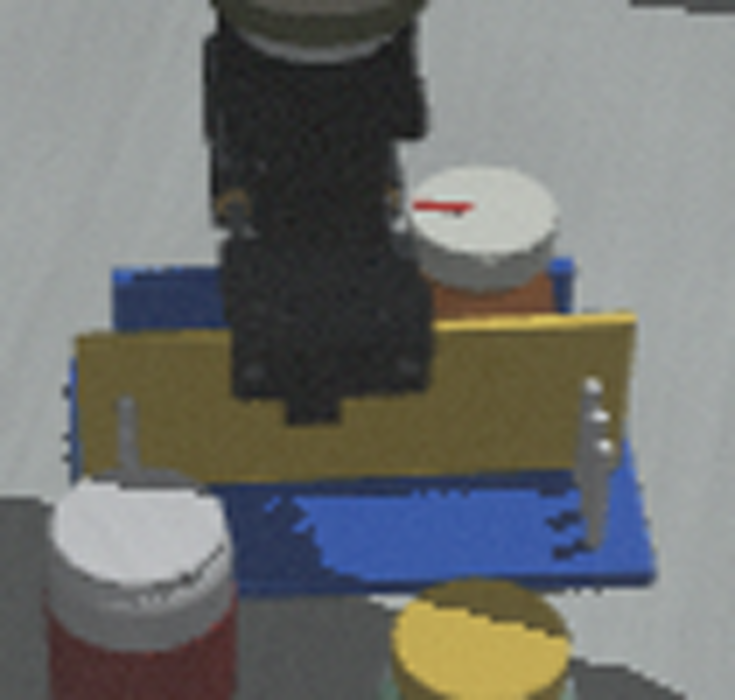

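>>> arm_command --targets '[0,0,0,0,0,0,0.5,0,0,0,-0.2,0,0,0.5,0,0,0,-0.3,0,0,0.5,0,0,0,-0.4,0,0,0.5,0,0,0,-0.5,0,0,0.6,0,0,0,-0.7,0,0,1,0,0,0,-0.7,0,0,1,0,0,0,-0.7,0,0,1,0,0,0,-0.7,0,0,1,0,0,0,-0.5,0,0,1,0,0,0,-0.3,0,0,1,0,0,0,0,0,0,1]'

```text
time: 13.13
ee_pos: [0.5383, -0.1512, 0.2184]
eef_rot: [0.702, 0.096, -0.699, 0.098]
ft_force: [-0.0, -0.2, 0.2]
width: 0.0846
```

```bash
python3 -c "
from st import *
togo([.476,-.2077,.19],-15.5)
i=camera('side')[:,:,::-1];cv2.imwrite('pics/s6.png',i)
crop(i,215,85,320,185,7,'pics/s6z.png')
i=camera('top')[:,:,::-1];cv2.imwrite('pics/t6.png',i);crop(i,300,100,400,245,4,'pics/t6z.png')"
```

```text
t 13.1333 pos [ 0.5383 -0.1512  0.2184] w 0.0846 F [-0.0106 -0.1722  0.2186] M [-0.0157 -0.0099 -0.0224] j [ 0.6567  0.2446 -0.5387  1.6566  0.1313  1.2708 -1.2027]
x [ 0.0053 -0.0016 -1.    ] y [ 0.2717 -0.9624  0.0029] jawyaw -74.23474070689366
turn units [-1.3052 -0.0035 -0.0064] shift units [1.1256 1.4938 3.0159]
```

View pics/s6z.png

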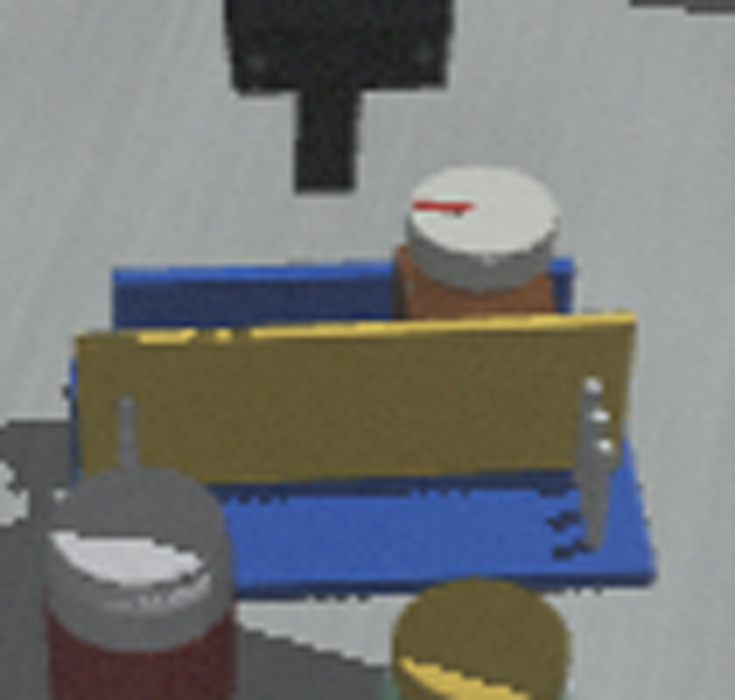

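View pics/t6z.png

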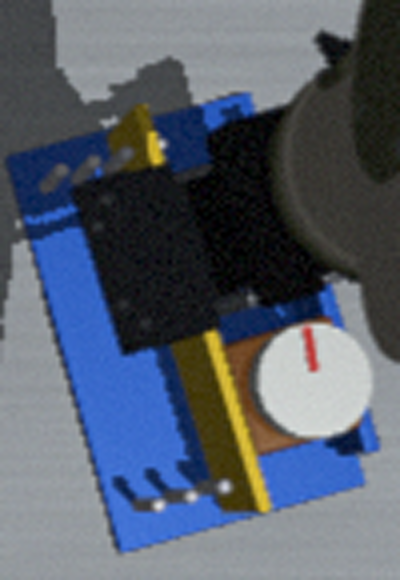

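>>> arm_command --targets '[0,-0.003,-0.006,0,0.7,1,1,0,0,0,0.2,0.5,1,1,-0.15,0,0,0.2,0.2,0.7,1,-0.15,0,0,0,0,0,1,-0.15,0,0,0,0,0,1,-0.15,0,0,0,0,0,1,-0.15,0,0,0,0,0,1,-0.15,0,0,0,0,0,1,-0.15,0,0,0,0,0,1,-0.15,0,0,0,0,0,1,0,0,0,0,0,0,1,0,0,0,0,0,0,1]'

```text
time: 14.23
ee_pos: [0.4722, -0.2034, 0.1921]
eef_rot: [-0.569, -0.424, 0.574, -0.408]
ft_force: [0.5, -0.1, -0.3]
width: 0.0873
```

```bash
python3 -c "
from st import *
togo([.476,-.2077,.16],-18)
from fit import T
c=atz('top',*T([(316,380)],300,100,4)[0],.118);a=atz('top',*T([(314,370)],300,100,4)[0],.118);b=atz('top',*T([(308,328)],300,100,4)[0],.118)
print(c,np.degrees(np.arctan2(*(b-a)[[1,0]])),np.degrees(np.arctan2(*(b-c)[[1,0]])))
"
```

```text
t 14.2333 pos [ 0.4722 -0.2034  0.1921] w 0.0873 F [ 0.4858 -0.1108 -0.2942] M [ 0.0082 -0.1601 -0.0441] j [ 0.8551  0.1917 -0.5889  1.7763  0.1042  1.2297 -0.0738]
x [-0.0197  0.0136 -0.9997] y [ 0.9517 -0.3061 -0.0229] jawyaw -17.827755184752174
turn units [ 0.0037 -0.0088  0.0292] shift units [1.2796 0.2253 0.1251]
[ 0.4762 -0.2087  0.118 ] 5.932259788747041 6.556181923478947
```

>>> arm_command --targets '[0,-0.009,0.03,0.3,0.2,0.12,1,0,0,0,0.3,0,0,1,0,0,0,0.3,0,0,1,0,0,0,0.2,0,0,1,0,0,0,0,0,0,1,0,0,0,0,0,0,1]'

```text
time: 14.73
ee_pos: [0.4745, -0.2069, 0.1603]
eef_rot: [-0.574, -0.414, 0.575, -0.411]
ft_force: [-0.4, -0.1, 0.5]
width: 0.0871
```

```bash
python3 -c "
from st import *
togo([.476,-.208,.1145],-18)"
```

```text
t 14.7333 pos [ 0.4745 -0.2069  0.1603] w 0.0871 F [-0.3549 -0.0945  0.4528] M [-0.0197 -0.0851  0.0459] j [ 0.8487  0.2165 -0.5831  1.8205  0.1287  1.1469 -0.1037]
x [-0.0037  0.0024 -1.    ] y [ 0.9472 -0.3206 -0.0043] jawyaw -18.700134830828205
turn units [-0.0156 -0.0014  0.0054] shift units [1.83   0.0785 0.0247]
```

>>> arm_command --targets '[-0.01,-0.001,0.005,0.3,0.08,0.03,1,0,0,0,0.3,0,0,1,0,0,0,0.3,0,0,1,0,0,0,0.3,0,0,1,0,0,0,0.3,0,0,1,0,0,0,0.1,0,0,1,0,0,0,0,0,0,1,0,0,0,0,0,0,1]'

```text
time: 15.4
ee_pos: [0.4762, -0.208, 0.1156]
eef_rot: [-0.573, -0.415, 0.573, -0.414]
ft_force: [-0.3, 0.6, -0.6]
width: 0.087
```

```bash
python3 -c "
from st import *
togo([.476,-.208,.1145],-18)"
```

```text
t 15.4 pos [ 0.4762 -0.208   0.1156] w 0.087 F [-0.3006  0.5939 -0.5547] M [-0.0334 -0.0792 -0.0406] j [ 0.8354  0.2712 -0.5754  1.8631  0.1673  1.0564 -0.1248]
x [-0.0008  0.001  -1.    ] y [ 0.9497 -0.3133 -0.0011] jawyaw -18.255469325309747
turn units [-0.0057 -0.0009  0.0014] shift units [ 0.0429 -0.0069  0.0009]
```

>>> arm_command --targets '[0,0,0,0.04,0,0,0.6,0,0,0,0,0,0,0.6,0,0,0,0,0,0,0.6,0,0,0,0,0,0,0.6,0,0,0,0,0,0,0.6,0,0,0,0,0,0,0.6,0,0,0,0,0,0,0.5,0,0,0,0,0,0,0.5]' --newtons 45

```text
time: 16.07
ee_pos: [0.4769, -0.2083, 0.1156]
eef_rot: [0.573, 0.414, -0.573, 0.415]
ft_force: [0.1, 0.4, -0.8]
width: 0.0602
```

```bash
python3 -c "
from st import *
togo([.476,-.208,.1145],42)"
```

```text
t 16.0667 pos [ 0.4769 -0.2083  0.1156] w 0.0602 F [ 0.1409  0.3895 -0.8194] M [-0.0418 -0.1473 -0.0033] j [ 0.8352  0.2712 -0.5753  1.863   0.1681  1.0545 -0.1254]
x [ 0.0011  0.     -1.    ] y [ 0.9496 -0.3134  0.001 ] jawyaw -18.261992427688593
turn units [-1.3392  0.0003 -0.0014] shift units [ 0.0449 -0.0375 -0.0003]
```

>>> arm_command --targets '[0,0,0,0,0,0,0,-0.04,0,0,0,0,0,0,-0.08,0,0,0,0,0,0,-0.08,0,0,0,0,0,0,-0.08,0,0,0,0,0,0,-0.08,0,0,0,0,0,0,-0.08,0,0,0,0,0,0]'

```text
time: 16.65
ee_pos: [0.4757, -0.2077, 0.1156]
eef_rot: [0.491, 0.51, -0.491, 0.508]
ft_force: [-0.2, 0.4, -2.2]
width: 0.0601
```

```bash
python3 -c "
from st import *
togo([.4769,-.2083,.1156],42)
i=camera('side')[:,:,::-1];cv2.imwrite('pics/s7.png',i)
crop(i,215,85,320,185,7,'pics/s7z.png')
i=camera('top')[:,:,::-1];cv2.imwrite('pics/t7.png',i);crop(i,300,100,400,245,4,'pics/t7z.png')"
```

```text
t 16.65 pos [ 0.4757 -0.2077  0.1156] w 0.0601 F [-0.17    0.3943 -2.1643] M [ 0.0645 -0.2889 -0.5095] j [ 0.878   0.2795 -0.6245  1.8616  0.1842  1.0604  0.2166]
x [-0.0014  0.002  -1.    ] y [ 0.9994  0.0355 -0.0013] jawyaw 2.0324649994509536
turn units [-0.8882 -0.0031  0.0007] shift units [-0.0003  0.0453  0.0246]
```

View pics/s7z.png

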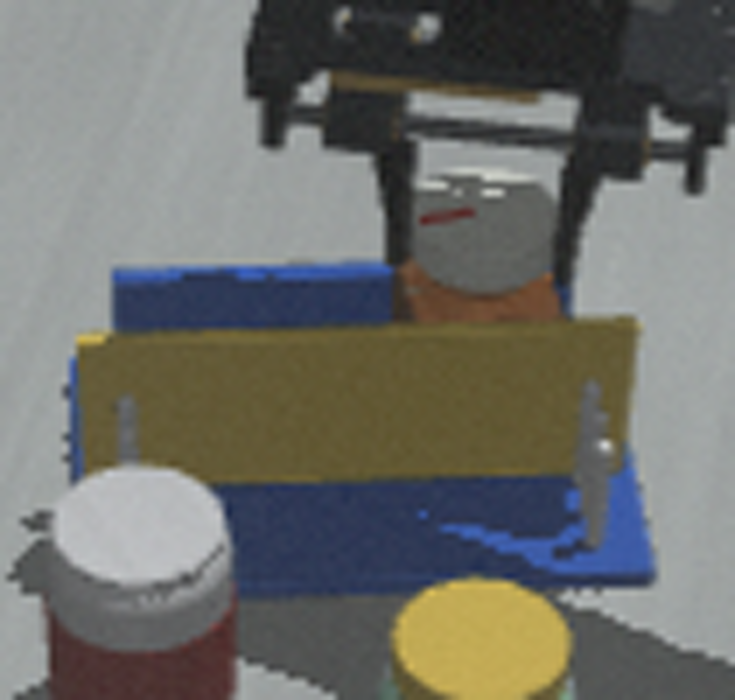

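View pics/t7z.png

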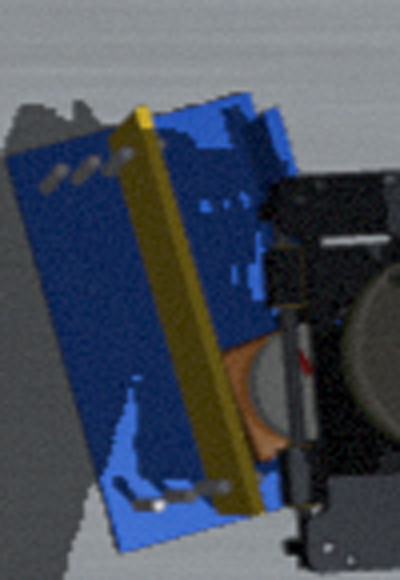

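```bash
python3 - <<'E'
from fit import *
for l in ([(414,206),(472,208)],[(422,220),(473,212)]):
    P=[atz('side',*q,.118) for q in T(l,215,85,7)]
    d=P[0]-P[1];print(P[0],np.degrees(np.arctan2(d[1],d[0])),np.linalg.norm(d))
E
```

```text
[ 0.50238558 -0.20548073  0.118     ] 8.590307957071555 0.023798037430525172
[ 0.49767466 -0.19683231  0.118     ] 26.09671551468327 0.02184753988196439
```

>>> arm_command --targets '[-0.08,0,0,0,0,0,0,-0.08,0,0,0,0,0,0,-0.08,0,0,0,0,0,0,-0.08,0,0,0,0,0,0,-0.08,0,0,0,0,0,0,-0.08,0,0,0,0,0,0]'

```text
time: 17.25
ee_pos: [0.4758, -0.2078, 0.1158]
eef_rot: [0.39, 0.591, -0.388, 0.59]
ft_force: [0.7, 0.4, -0.0]
width: 0.0601
```

```bash
python3 -c "
from st import *
togo([.4765,-.2080,.1156],42)
i=camera('side')[:,:,::-1];cv2.imwrite('pics/s8.png',i)
crop(i,215,85,320,185,7,'pics/s8z.png')"
```

```text
t 17.25 pos [ 0.4758 -0.2078  0.1158] w 0.0601 F [ 0.6539  0.3562 -0.0211] M [ 0.0967 -0.1221 -0.4968] j [ 0.9242  0.2901 -0.6779  1.8591  0.2037  1.0647  0.5727]
x [-0.001   0.0029 -1.    ] y [0.9188 0.3947 0.0002] jawyaw 23.245520731604145
turn units [-0.4168 -0.0038 -0.0009] shift units [0.0071 0.0226 0.0195]
```

View pics/s8z.png

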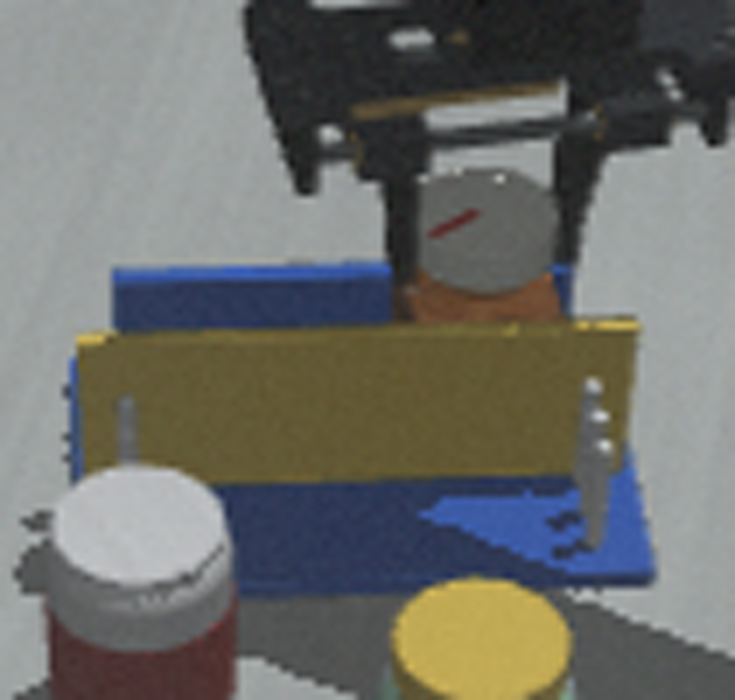

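>>> arm_command --targets '[-0.08,0,0,0,0,0,0,-0.08,0,0,0,0,0,0,-0.08,0,0,0,0,0,0]'

```text
time: 17.55
ee_pos: [0.4763, -0.2081, 0.117]
eef_rot: [0.333, 0.625, -0.331, 0.624]
ft_force: [-5.1, 2.1, 17.3]
width: 0.06
```

```bash
python3 -c "
from st import *
togo([.4765,-.2080,.1156],42)
from fit import T
P=[atz('side',*q,.118) for q in T([(430,236),(478,212)],215,85,7)];d=P[0]-P[1];print(np.degrees(np.arctan2(d[1],d[0])))"
```

```text
t 17.55 pos [ 0.4763 -0.2081  0.117 ] w 0.06 F [-5.0976  2.1387 17.2579] M [ 0.4247  0.7738 -0.1229] j [ 0.9479  0.295  -0.706   1.8563  0.2146  1.0686  0.7519]
x [-0.0001  0.0022 -1.    ] y [0.8293 0.5588 0.0011] jawyaw 33.972790799552364
turn units [-0.1784 -0.0023 -0.0016] shift units [0.0567 0.0071 0.002 ]
49.90738549216838
```

>>> arm_command --targets '[-0.08,0,0,-0.05,0,0,0,-0.08,0,0,-0.03,0,0,0,-0.04,0,0,0,0,0,0,0,0,0,0,0,0,0]'

```text
time: 17.88
ee_pos: [0.4771, -0.2085, 0.1204]
eef_rot: [0.283, 0.648, -0.282, 0.648]
ft_force: [0.1, -0.8, -0.9]
width: 0.0605
```

```bash
python3 -c "
from st import *
togo([.4765,-.2080,.1156],44)
i=camera('side')[:,:,::-1];cv2.imwrite('pics/s9.png',i)
crop(i,215,85,320,185,7,'pics/s9z.png')"
```

```text
t 17.8833 pos [ 0.4771 -0.2085  0.1204] w 0.0605 F [ 0.062  -0.7828 -0.9337] M [-0.0326 -0.1615  0.0158] j [ 0.9684  0.2963 -0.7304  1.8519  0.2225  1.0755  0.9011]
x [ 0.0013  0.0004 -1.    ] y [0.7331 0.6801 0.0012] jawyaw 42.85202498136313
turn units [-0.0255  0.0008 -0.0015] shift units [ 0.1922 -0.0045 -0.0289]
```

View pics/s9z.png

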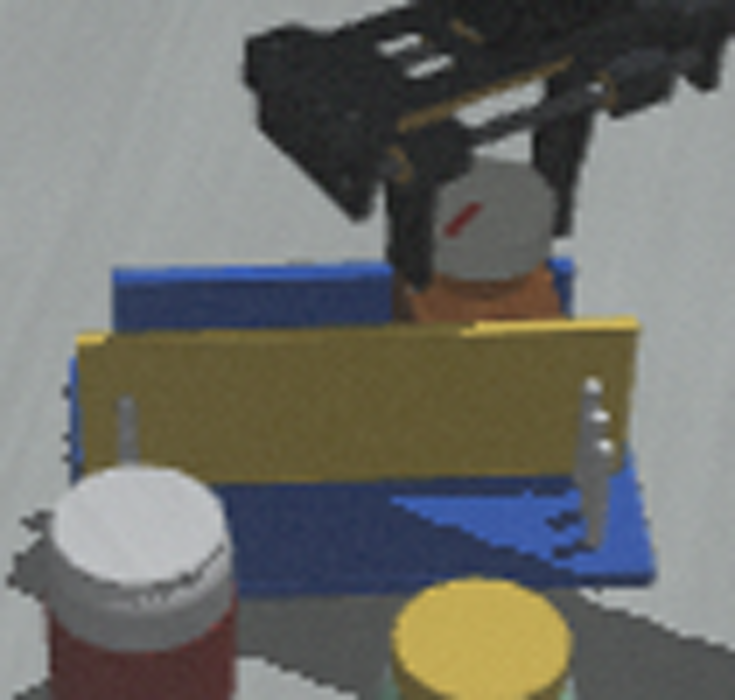

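>>> arm_command --targets '[0,0,0,-0.15,0,0,0,0,0,0,-0.15,0,0,0,0,0,0,-0.2,0,0,0,0,0,0,-0.2,0,0,0,0,0,0,-0.2,0,0,0,0,0,0,-0.15,0,0,0,0,0,0,-0.1,0,0,0,0,0,0,0,0,0,0,0,0,0,0,0,0,0]'

```text
time: 18.68
ee_pos: [0.4774, -0.2085, 0.1532]
eef_rot: [0.286, 0.646, -0.286, 0.647]
ft_force: [-0.6, 0.1, -0.5]
width: 0.0601
```

```bash
python3 -c "
from st import *
togo([.4769,-.2083,.155],43)
i=camera('side')[:,:,::-1];cv2.imwrite('pics/s10.png',i)
crop(i,215,65,320,165,7,'pics/s10z.png')
i=camera('top')[:,:,::-1];cv2.imwrite('pics/t10.png',i);crop(i,260,60,410,260,3,'pics/t10z.png')"
```

```text
t 18.6833 pos [ 0.4774 -0.2085  0.1532] w 0.0601 F [-0.6093  0.1499 -0.5451] M [-0.0068 -0.103  -0.0012] j [ 0.9817  0.2552 -0.7393  1.8193  0.1887  1.1364  0.9161]
x [ 0.0023 -0.0007 -1.    ] y [0.7404 0.6721 0.0012] jawyaw 42.2316801544355
turn units [-0.0171  0.0026 -0.0015] shift units [-0.0717 -0.0094 -0.0194]
```

View pics/s10z.png

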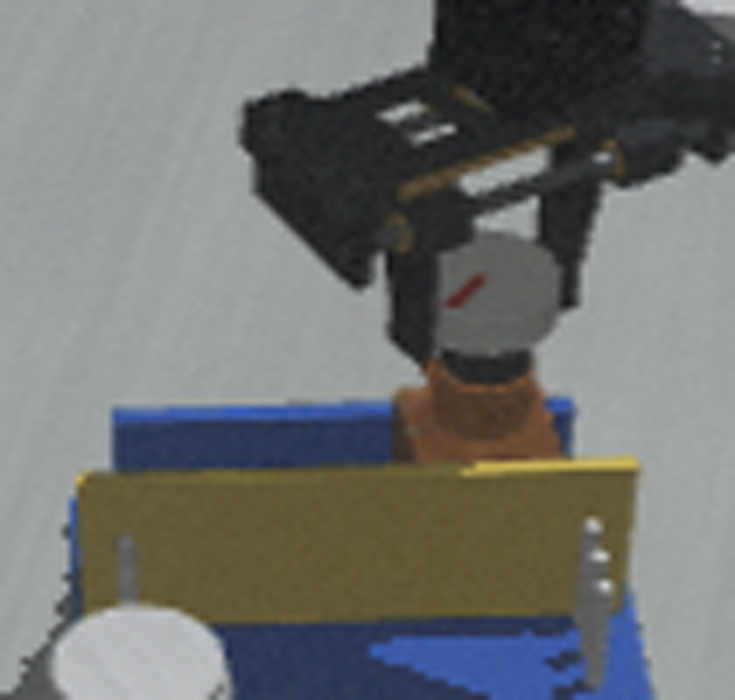

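View pics/t10z.png

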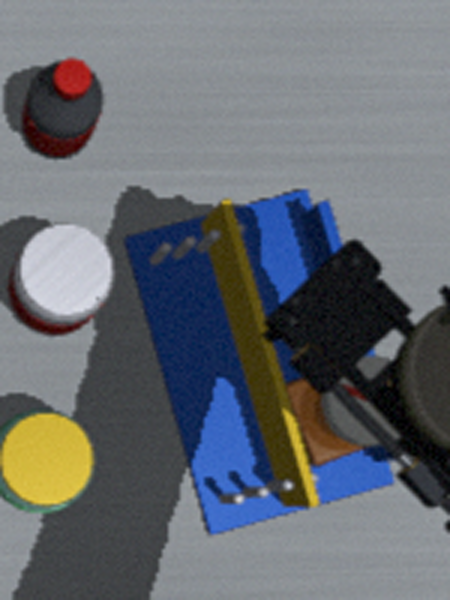

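>>> arm_command --targets '[0,0,0,0,0,0,0,0,0,0,0,0,0,0,0,0,0,0,0,0,0]'

```text
time: 19.03
ee_pos: [0.477, -0.2083, 0.1523]
eef_rot: [0.286, 0.646, -0.286, 0.647]
ft_force: [0.0, 0.4, -0.0]
width: 0.0602
```

```bash
python3 -c "
from st import *
s,_=st();print(s['joint_vel'])
close_job()"
```

```text
t 19.0333 pos [ 0.477  -0.2083  0.1523] w 0.0602 F [ 0.0056  0.3869 -0.0075] M [ 0.0375 -0.0994 -0.0487] j [ 0.9816  0.2562 -0.7391  1.8202  0.1889  1.136   0.916 ]
x [ 0.0011  0.0002 -1.    ] y [0.7404 0.6722 0.0009] jawyaw 42.23835615563712
[-0.0019  0.0012 -0.0001  0.0013  0.0008 -0.0011  0.0004]
the job is handed in; nothing more can be done
```

I stood the yellow divider in the rack slot beside the jar and let go of it. I then turned the white cap about 61° anticlockwise and lifted it off. I handed the job in at 19.0 s, still holding the cap.

**Divider:** in the last pictures it stands between the pegs at both ends. It rubbed lightly on one peg on the way in (about 3 N sideways), so I shifted it about 1 mm before lowering it the rest of the way.

**Cap:** the lugs came free at about 40° from the jar's mark: the torque dropped and the seal pushed up with 17 N. I stopped at about 50°, before the end stop. I worked both angles out from the gripper's turn and an estimated jar angle, not a direct reading; the side camera agreed within about 3°.

**Final state:** the cap is level to about 0.1° and still. By calculation its underside is about 20 mm above the jar's mouth. The jar stands unmoved in the rack, and I saw no change in the can, tub or bottle.

**Disagreements:** the two cameras differed by about 2 to 3 mm on where the rack is. The top camera matched where the divider finally seated.

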